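# Nip up a lathe chuck with its square T-key

## Task

Take the red T-handled chuck key out of the tool block, feel its square end fully home into the key socket on top of the lathe chuck, and turn it clockwise until the jaws are firmly tight on the blank's tenon without crushing the soft wood. Never lean hard on the key, and never leave it in the chuck: pull it out and stand it back in its own hole in the block, with everything else left undisturbed.

Things in the scene. Friction and masses are not known exactly. Their poses are not given: they have to be found in the camera images.
- key: steel chuck key with a red T-handle, 90 mm tall, 0.16 kg. Origin: centre of the square tip's end face; z up the shank. Square tip 12 x 12 mm (sides along x and y), 20 mm long, 0.7 mm chamfer; shank 17 mm diameter up to 50 mm, then a 10 mm neck; handle bar 90 mm along x, 14 mm thick along y, 20 mm high, its centre 80 mm above the origin. Starts upright in one hole of the block, bar roughly across the block
- rack: brown wooden tool block screwed to the bench, 66 (x) x 214 (y) x 55 mm high. Origin: centre of its underside. Three round holes 20 mm in diameter, 42 mm deep (floor 13 mm above the bench), at y = -70, 0 and +70 mm, x = 0. The key, nut driver and awl stand in them, in any order; each hole is filled, so the key's own hole is the one it came from
- socket (a point): on the green lathe's chuck (steel, 100 mm diameter, spindle along this point's y): centre of the mouth of the upward-facing square key socket, 13.2 mm wide, 18 mm deep, z up the socket. It lies 2 mm down in a round 23 mm bore. The point does not turn with it: the square stands at any angle, to be seen or felt (turn the key under a light press of 4 to 8 N till it drops; more wedges it)
- clamp (a joint): tightness of the jaws, rad of key turn after they bite. Clockwise from above tightens. The key first runs 0.35 to 1.05 rad at 0.06 Nm with clamp at 0; then the torque steps to 0.18 Nm and rises 0.25 Nm per rad. Firmly tight is 0.3 to 1.0 (0.26 to 0.43 Nm); beyond 1.0 the tenon is crushed. Stays put when let go; over 0.1 Nm backwards loosens it. Key play in the socket +-0.1 rad
- lathe: green and grey bench lathe bolted down, 0.7 m long along its y, headstock at +y (carrying handle on top, 280 mm above the bench; starts 75 mm from the socket). Origin: on the bench straight below the key socket, whose mouth is 220.5 mm up; chuck top 225 mm. The blank (76 mm diameter) lies at -y, its tenon between the four jaws, held by the tailstock
- nut_driver: nut driver with an orange handle, 122 mm long, 28 mm diameter, standing in the block; origin: centre of its lower end, z up
- awl: awl with a dark wooden pear handle, 116 mm long, 32 mm diameter, standing in the block; origin: centre of its lower end, z up
- bowl: small dark turned wooden bowl, 104 mm diameter, 45 mm high, standing on the bench; origin: centre of its underside
There are look-alikes about, which are no part of the job. What is meant by the key is not blue or purple, and is the larger of those in its own colour.

How it is judged:
By the outcome, as a careful person would: the job done as asked, in the order asked, and still so for the second after the job is handed in, with the robot touching nothing.
It also fails if it takes over 67 s, if anything falls off the work surface, if the arm or the gripper's body presses on something with over 40 N, if the wrist force passes 120 N, or if a joint passes its speed limit or range.

## Robot

A 6-joint arm with a two-finger parallel gripper is mounted at the origin on the work surface. World frame = base frame: x ahead of the robot, y to its left, z up, the work surface at z = 0. Lengths are in mm, angles in degrees, forces in N, time in s.
With the tool pointing down it reaches from about 300 to 850 mm from the base axis. Payload 4.2 kg.
Tool frame: the origin (TCP) lies midway between the tips of the shut fingers; the grasp point (between the pads) lies 19 mm behind it; z points along the fingers, y is the direction in which the jaws open and shut (so a half turn about z gives the same grasp; the last joint's range is limited). The gripper opens to 91 mm and grips with 3 to 60 N. Pads are 32 mm wide; open, the fingers measure 118 mm over their backs; the gripper's body (76 mm by 178 mm) begins 60 mm behind the grasp point.
Start: joints at [75.802, 18.312, 89.639, -0, 72.044, -1.146], TCP at [129.856, 560.161, 213.976] pointing down, gripper open.
Joint ranges: [-177.97, 177.97], [-48.28, 115.42], [12.27, 149.76], [-77.06, 257.06], [2.81, 150.46], [-146.56, 146.56]. Speed limits (degrees/s): [147.25, 147.25, 180, 180, 180, 180].

## Interface

Orientations are given as [roll, pitch, yaw] about the fixed x, y, z axes, in that order (R = Rz(yaw) Ry(pitch) Rx(roll)).
In Python, from workcell import env gives the robot as it stands.
- The arm moves only by the shell command python3 -m jog 'ROWS' [FORCE]. ROWS is JSON, a list of rows, each an object of numbers: "dx", "dy", "dz": the shift along the world's x, y, z in m; "wx", "wy", "wz": the turn, a rotation vector about the world's x, y, z in rad; "grip": the gripper's target within -1 to 1 (shut at 1, half-way at 0, fully open at -1). In form: [{"dx": .., "dy": .., "dz": .., "wx": .., "wy": .., "wz": .., "grip": ..}, ...]. A call has 1 to 10 rows; each row shifts and turns the commanded pose from where the row before left it; what a row does not reach is not made up. A row lasts 1/10 s, in which the tool goes at most 50 mm and 8.59 degrees, less where a joint would pass 70% of its speed; a pose out of reach is approached as far as the arm can. A call with a gripper value outside its range is refused whole. The fingers move at their own pace and stop on an object; FORCE is the grip in N (left out, the last holds). Time passes only in rows, so rows that do not move let the fingers close. It gives the time, the measured TCP pose, the force and the opening at its end, in the units of the state.
- env.state(): the state, without advancing time (a new reading comes with each control period).
- env.grab_frame(name): name is "side" or "top" or "wrist"; returns the picture (480x640x3 uint8, red, green, blue); there is no depth.
- env.get_calibration(name): a dict with "fx", "fy", "cx", "cy" (pixels), "R" (3x3) and "t" (3): a world point X has camera coordinates R X + t. Camera axes: x right, y down, z forward; pixel columns grow to the right and rows downward; lengths in mm; the calibration is good to about 2 mm. A picture is of the moment at which its call begins: read the wrist's pose just before it. get_calibration takes no time and is no camera call; for the wrist camera it gives the pose at the moment of the call.
- env.job_done(): hands the job in, once; it reports no verdict.
The state is a dict: "time_s": time; "qpos": joint angles; "qvel": joint speeds; "effort": joint torques, N m; "ee_pos": TCP position; "ee_rot": TCP orientation; "force": force on the tool from outside, world axes, zero at the start; "torque": the same for the moment, N m; "gripper_width": finger opening in mm.
Only numpy, scipy, OpenCV 4.12 (cv2) and the standard library are available. Lean on these libraries where they do the work, as an engineer would, in place of code of your own. Each camera call takes 0.05 s, during which the arm holds its last target. There are 200 camera calls.

## Working session

There is one attempt and no reset: what is moved stays moved. The work goes in short steps, Python scripts to look and compute and a shell command to move; the robot and the scene stay as the last step left them, time stands still between calls to the robot, and variables do not carry over. Pictures are saved under pics/ and viewed, about 8 in all and at most 12, crops included, and the job is handed in when it is done.

```bash
mkdir -p pics; ls; cat > h.py <<'E'
import numpy as np, cv2, sys
from workcell import env
def snap(n,f,crop=None,s=1):
    im=env.grab_frame(n)[:,:,::-1]
    cv2.imwrite(f'pics/{f}_full.png',im)
    if crop: x0,y0,x1,y1=crop; im=im[y0:y1,x0:x1]
    if s!=1: im=cv2.resize(im,None,fx=s,fy=s,interpolation=cv2.INTER_CUBIC)
    cv2.imwrite(f'pics/{f}.png',im)
def ray(c,u,v):
    R=np.array(c['R']);t=np.array(c['t'])
    d=R.T@np.array([(u-c['cx'])/c['fx'],(v-c['cy'])/c['fy'],1.]);return -R.T@t,d
def atz(c,u,v,z):
    o,d=ray(c,u,v);return o+d*(z-o[2])/d[2]
def proj(c,X):
    p=np.array(c['R'])@np.array(X,float)+np.array(c['t']);return c['fx']*p[0]/p[2]+c['cx'],c['fy']*p[1]/p[2]+c['cy']
E
python3 - <<'E'
from h import *
print(env.state())
a=env.grab_frame('top')[:,:,::-1];b=env.grab_frame('side')[:,:,::-1]
cv2.imwrite('pics/top.png',a);cv2.imwrite('pics/side.png',b)
for n in('top','side'):
    c=env.get_calibration(n);R=np.array(c['R']);print(n,-R.T@np.array(c['t']),R[2],c['fx'])
E
```

```text
pics
{'time_s': 0.0, 'qpos': array([ 7.58021169e+01,  1.83512545e+01,  8.97052720e+01, -1.11565880e-03,
        7.20448092e+01, -1.14608400e+00]), 'qvel': array([-0.11393266,  0.10965367, -0.06291921,  0.05010848, -0.00654294,
        0.07523016]), 'effort': array([ 3.16038087e-03, -4.12468064e+01, -2.31972510e+01,  7.31675536e-02,
        4.57328826e-02, -1.60888094e-04]), 'ee_pos': array([129.73687531, 559.65625942, 213.13185062]), 'ee_rot': array([-1.79898663e+02, -9.66374244e-04,  1.66948545e+02]), 'force': array([-0.16847756, -0.06108106, -0.54105587]), 'torque': array([-0.03403827, -0.01360137, -0.02880446]), 'gripper_width': 91.23061760472144}
top [ 402.87224681  -53.29406644 1074.76373369] [ 0.11645325 -0.02808755 -0.99279894] 445.0405953264795
side [   51.67737582 -1005.75535428   851.47251867] [ 0.36342423  0.74721178 -0.55641476] 610.245627040755
```

View pics/top.png

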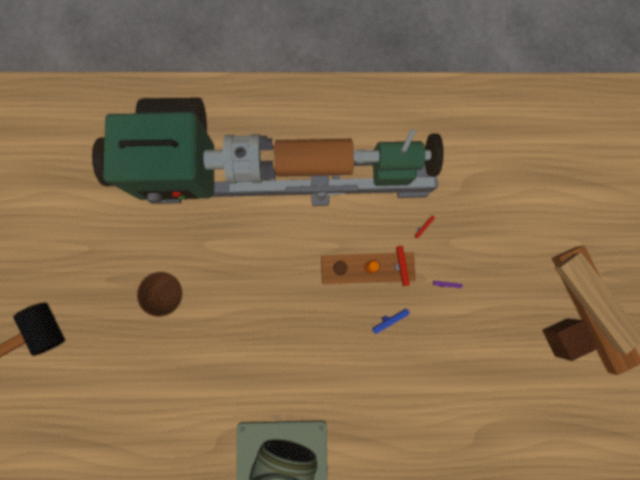

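View pics/side.png

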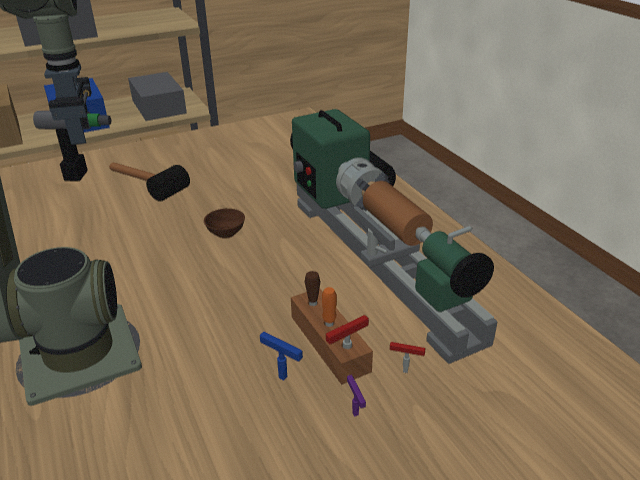

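The top view shows the red T-key in the block's right-hand hole at (403,266). Its look-alikes are a small red key (425,227), a blue one (390,321) and a purple one (447,284). The large red one in the block is the key. The chuck socket is near (240,152), the headstock handle near (148,143). The side view agrees. Next, one close crop.

```bash
python3 - <<'E'
import cv2,numpy as np
a=cv2.imread('pics/top.png')
p=cv2.resize(a[235:300,310:440],None,fx=6,fy=6,interpolation=cv2.INTER_CUBIC)[:, :780]
q=cv2.resize(a[125:190,200:290],None,fx=3.2,fy=3.2,interpolation=cv2.INTER_CUBIC)
o=np.zeros((p.shape[0]+q.shape[0],780,3),np.uint8);o[:p.shape[0]]=p;o[p.shape[0]:,:q.shape[1]]=q
cv2.imwrite('pics/c1.png',o)
from h import *
c=env.get_calibration('top')
# red bar moments
hsv=cv2.cvtColor(a,cv2.COLOR_BGR2HSV)
m=((hsv[...,0]<6)|(hsv[...,0]>174))&(hsv[...,1]>180)&(hsv[...,2]>80)
m=m.astype(np.uint8);m[:240]=0;m[290:]=0;m[:,:390]=0;m[:,412:]=0
print(cv2.minAreaRect(cv2.findNonZero(m)),m.sum())
for u,v,z in [(321,256,55),(322,284,55),(415,281,55),(414,252,55),(240,152,222),(403,266,100)]:print(u,v,atz(c,u,v,z).round(1))
E
```

```text
((402.3694763183594, 265.6212463378906), (39.43133544921875, 6.307502746582031), 79.11447143554688) 225
321 256 [480.5 -94.5  55. ]
322 284 [416.5 -95.9  55. ]
415 281 [ 420.8 -309.7   55. ]
414 252 [ 487.6 -309.9   55. ]
240 152 [674.3  68.8 222. ]
403 266 [ 453.2 -273.1  100. ]
```

View pics/c1.png

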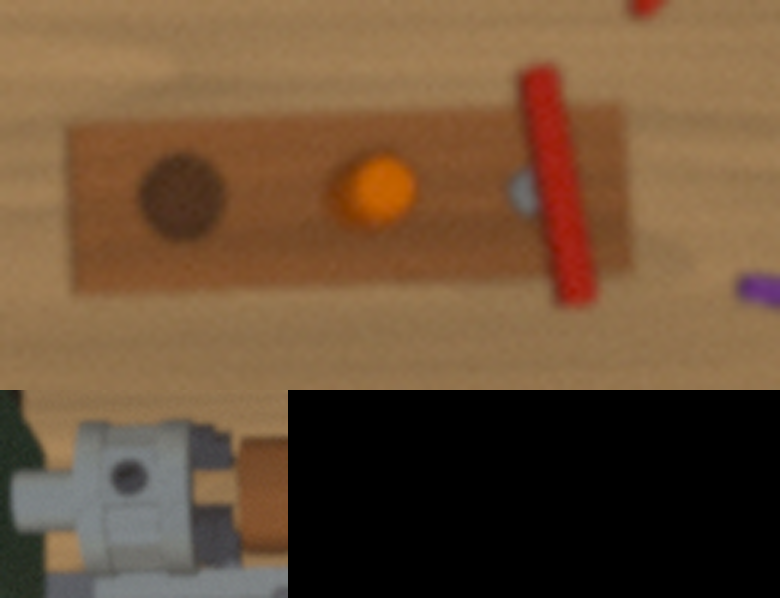

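The crop confirms the big red bar at (403,266), about 11° yaw, in the hole furthest toward -y. The socket bore is at (240.3,152.2). Now the wrist camera geometry, so I can look into the socket on the way.

```bash
python3 - <<'E'
from h import *
from scipy.spatial.transform import Rotation as Ro
s=env.state();c=env.get_calibration('wrist');R=np.array(c['R']);T=Ro.from_euler('xyz',s['ee_rot'],degrees=True).as_matrix()
C=-R.T@np.array(c['t']);print('cam in tool',T.T@(C-s['ee_pos']),'axis in tool',T.T@R[2],'xaxis',T.T@R[0],c['fx'])
E
python3 -m jog '[{"dz":0.05,"grip":0.12},{"dz":0.05},{"dz":0.05},{"dz":0.05},{"dx":0.035,"dy":-0.035},{"dx":0.035,"dy":-0.035},{"dx":0.035,"dy":-0.035},{"dx":0.035,"dy":-0.035},{"dx":0.035,"dy":-0.035},{"dx":0.035,"dy":-0.035}]' 40
```

```text
cam in tool [  82.48391629    0.32037088 -171.42702741] axis in tool [-2.92699695e-01  6.20990123e-04  9.56204216e-01] xaxis [-4.45081981e-04  9.99999592e-01 -7.85674459e-04] 429.5037293774333invalid input
```

```bash
python3 -m jog '[{"dx":0,"dy":0,"dz":0.05,"wx":0,"wy":0,"wz":0,"grip":0.12},{"dx":0,"dy":0,"dz":0.05,"wx":0,"wy":0,"wz":0,"grip":0.12},{"dx":0,"dy":0,"dz":0.05,"wx":0,"wy":0,"wz":0,"grip":0.12}]' 40
```

```text
time_s: 0.4
ee_pos: [129.7, 559.6, 365.1]
ee_rot: [-179.9, -0.0, 166.9]
force: [0.1, 0.5, 1.1]
gripper_width: 70.1
```

```bash
python3 -m jog '[{"dx":0.036,"dy":-0.033,"grip":0.12},{"dx":0.036,"dy":-0.033,"grip":0.12},{"dx":0.036,"dy":-0.033,"grip":0.12},{"dx":0.036,"dy":-0.033,"grip":0.12},{"dx":0.036,"dy":-0.033,"grip":0.12},{"dx":0.036,"dy":-0.033,"grip":0.12},{"dx":0.036,"dy":-0.033,"grip":0.12},{"dx":0.036,"dy":-0.033,"grip":0.12}]' && python3 -m jog '[{"dx":0.036,"dy":-0.033,"grip":0.12},{"dx":0.036,"dy":-0.033,"grip":0.12},{"dx":0.036,"dy":-0.033,"grip":0.12},{"dx":0.036,"dy":-0.033,"grip":0.12},{"dx":0.036,"dy":-0.033,"grip":0.12},{"dx":0.036,"dy":-0.033,"grip":0.12},{"dx":0.036,"dy":-0.033,"grip":0.12},{"grip":0.12}]' && python3 - <<'E'
from h import *
snap('wrist','w1')
c=env.get_calibration('wrist');print(env.state()['ee_pos'],proj(c,(674,69,220.5)))
import pickle;pickle.dump(c,open('cw1.pkl','wb'))
E
```

```text
invalid input
```

```bash
python3 -m jog '[{"dx":0.036,"dy":-0.033,"dz":0,"wx":0,"wy":0,"wz":0,"grip":0.12},{"dx":0.036,"dy":-0.033,"dz":0,"wx":0,"wy":0,"wz":0,"grip":0.12},{"dx":0.036,"dy":-0.033,"dz":0,"wx":0,"wy":0,"wz":0,"grip":0.12},{"dx":0.036,"dy":-0.033,"dz":0,"wx":0,"wy":0,"wz":0,"grip":0.12},{"dx":0.036,"dy":-0.033,"dz":0,"wx":0,"wy":0,"wz":0,"grip":0.12},{"dx":0.036,"dy":-0.033,"dz":0,"wx":0,"wy":0,"wz":0,"grip":0.12},{"dx":0.036,"dy":-0.033,"dz":0,"wx":0,"wy":0,"wz":0,"grip":0.12},{"dx":0.036,"dy":-0.033,"dz":0,"wx":0,"wy":0,"wz":0,"grip":0.12}]' && python3 -m jog '[{"dx":0.036,"dy":-0.033,"dz":0,"wx":0,"wy":0,"wz":0,"grip":0.12},{"dx":0.036,"dy":-0.033,"dz":0,"wx":0,"wy":0,"wz":0,"grip":0.12},{"dx":0.036,"dy":-0.033,"dz":0,"wx":0,"wy":0,"wz":0,"grip":0.12},{"dx":0.036,"dy":-0.033,"dz":0,"wx":0,"wy":0,"wz":0,"grip":0.12},{"dx":0.036,"dy":-0.033,"dz":0,"wx":0,"wy":0,"wz":0,"grip":0.12},{"dx":0.036,"dy":-0.033,"dz":0,"wx":0,"wy":0,"wz":0,"grip":0.12},{"dx":0.036,"dy":-0.033,"dz":0,"wx":0,"wy":0,"wz":0,"grip":0.12},{"dx":0,"dy":0,"dz":0,"wx":0,"wy":0,"wz":0,"grip":0.12}]' && python3 - <<'E'
from h import *
snap('wrist','w1')
c=env.get_calibration('wrist');print(env.state()['ee_pos'],proj(c,(674,69,220.5)))
import pickle;pickle.dump(c,open('cw1.pkl','wb'))
E
```

```text
time_s: 1.2
ee_pos: [418.8, 294.5, 363.7]
ee_rot: [-180.0, -0.0, 167.0]
force: [-0.3, 0.2, -0.1]
gripper_width: 40.2
time_s: 2.0
ee_pos: [673.3, 60.4, 360.3]
ee_rot: [-179.8, -0.1, 166.6]
force: [0.4, 1.3, -0.3]
gripper_width: 40.3
[671.35040145  62.82276506 361.15974284] (np.float64(329.30940467771825), np.float64(221.04933866420527))
```

View pics/w1.png

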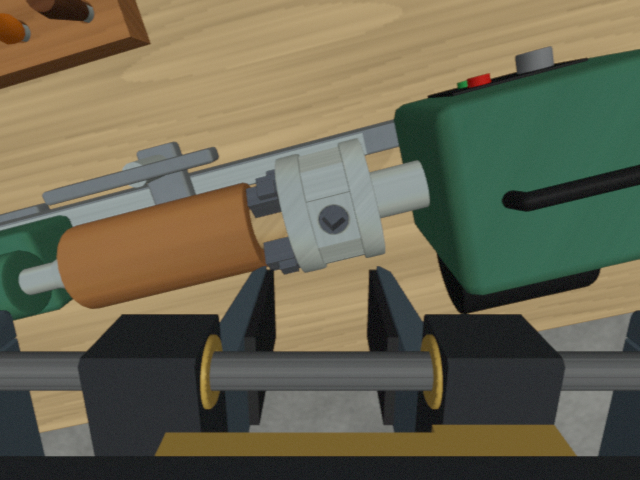

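The wrist view shows the socket at about (333,218), with the square visible inside, and the headstock on the right. I'll enlarge it.

```bash
python3 - <<'E'
import cv2,pickle
from h import *
c=pickle.load(open('cw1.pkl','rb'))
# rectified view: plane z=220.5, 40x40mm around (674,69), x up, y left, 15 px/mm
g=np.mgrid[0:600,0:600];X=674+(300-g[0])/15.;Y=69+(300-g[1])/15.
P=np.stack([X,Y,np.full(X.shape,220.5)],-1)@np.array(c['R']).T+np.array(c['t'])
u=(c['fx']*P[...,0]/P[...,2]+c['cx']).astype(np.float32);v=(c['fy']*P[...,1]/P[...,2]+c['cy']).astype(np.float32)
im=cv2.remap(cv2.imread('pics/w1_full.png'),u,v,cv2.INTER_CUBIC)
im=cv2.convertScaleAbs(im,alpha=1.8);cv2.imwrite('pics/w1r.png',im)
E
```

```text
(no output)
```

View pics/w1r.png

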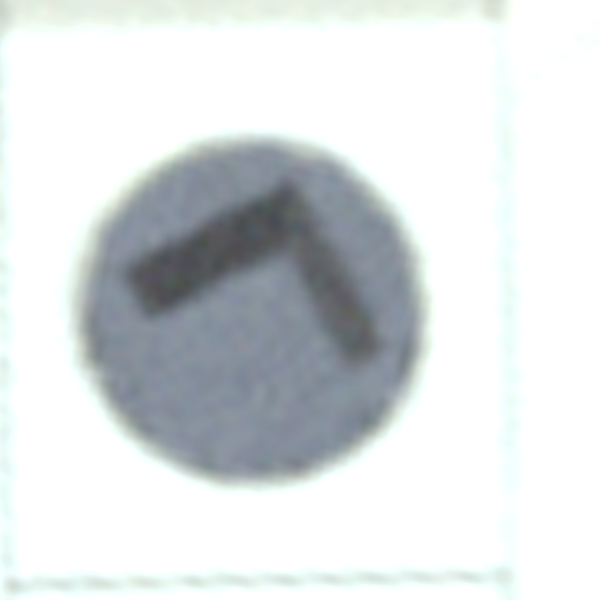

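The square stands at about 30° (mod 90). That picture was taken while the arm was still settling, so I'll retake it at rest for the position.

```bash
cat >> h.py <<'E'
def rect(c,im,x,y,z,half,s,out,a=1.):
    n=int(2*half*s);g=np.mgrid[0:n,0:n];X=x+half-g[0]/s;Y=y+half-g[1]/s
    P=np.stack([X,Y,np.full(X.shape,float(z))],-1)@np.array(c['R']).T+np.array(c['t'])
    u=(c['fx']*P[...,0]/P[...,2]+c['cx']).astype(np.float32);v=(c['fy']*P[...,1]/P[...,2]+c['cy']).astype(np.float32)
    r=cv2.convertScaleAbs(cv2.remap(im,u,v,cv2.INTER_CUBIC),alpha=a);cv2.imwrite(f'pics/{out}.png',r);return r
E
python3 -m jog '[{"dx":0,"dy":0,"dz":0,"wx":0,"wy":0,"wz":0,"grip":0.12},{"dx":0,"dy":0,"dz":0,"wx":0,"wy":0,"wz":0,"grip":0.12}]'; python3 - <<'E'
from h import *
for k in range(2):
    p0=env.state()['ee_pos'];c=env.get_calibration('wrist');im=env.grab_frame('wrist')[:,:,::-1].copy();print(p0,env.state()['ee_pos'])
    r=rect(c,im,674,69,220.5,20,15,'w2r',1.8)
    cv2.imwrite('pics/w2.png',im)
    g=cv2.cvtColor(r,cv2.COLOR_BGR2GRAY);m=(cv2.GaussianBlur(g,(9,9),0)<200).astype(np.uint8)
    n,l,st,ce=cv2.connectedComponentsWithStats(m);k=l[300,270];
    cs,_=cv2.findContours((l==k).astype(np.uint8),0,1);(cx,cy),rad=cv2.minEnclosingCircle(cs[0]);M=cv2.fitEllipse(cs[0]);print(st[k],'ellipse',M)
    d=((l==k)&(cv2.GaussianBlur(g,(9,9),0)<125)).astype(np.uint8);q=cv2.minAreaRect(cv2.findNonZero(d));print('dark',q)
    for ctr in (M[0],q[0]):print(674+20-ctr[1]/15,69+20-ctr[0]/15)
E
```

```text
time_s: 2.25
ee_pos: [669.0, 66.2, 364.4]
ee_rot: [180.0, -0.0, 167.0]
force: [-0.5, 0.5, 0.6]
gripper_width: 40.0
[669.03592066  66.16003545 364.37466525] [668.99425971  66.33329893 364.6909315 ]
[  119   112   344   343 91912] ellipse ((291.9161682128906, 283.6048889160156), (340.0228271484375, 342.46337890625), 123.3388900756836)
dark ((293.1288757324219, 281.321044921875), (207.14791870117188, 206.02476501464844), 60.875946044921875)
675.093007405599 69.53892211914062
675.245263671875 69.45807495117188
[668.99425971  66.33329893 364.6909315 ] [669.02463518  66.33137275 364.85283701]
[  119   112   343   342 91874] ellipse ((291.3810119628906, 283.4368591308594), (340.1042785644531, 342.2326965332031), 114.38512420654297)
dark ((292.6263122558594, 280.29931640625), (208.88235473632812, 208.58824157714844), 61.927513122558594)
675.1042093912761 69.57459920247396
675.31337890625 69.4915791829427
```

The socket is at (675.2, 69.5) with its square at about 28.5°. Now to a spot above the key, for a wrist look.

```bash
python3 -m jog '[{"dx":-0.024,"dy":-0.0375,"dz":-0.013,"wx":0,"wy":0,"wz":0.0475,"grip":0.12},{"dx":-0.024,"dy":-0.0375,"dz":-0.013,"wx":0,"wy":0,"wz":0.0475,"grip":0.12},{"dx":-0.024,"dy":-0.0375,"dz":-0.013,"wx":0,"wy":0,"wz":0.0475,"grip":0.12},{"dx":-0.024,"dy":-0.0375,"dz":-0.013,"wx":0,"wy":0,"wz":0.0475,"grip":0.12},{"dx":-0.024,"dy":-0.0375,"dz":-0.013,"wx":0,"wy":0,"wz":0.0475,"grip":0.12},{"dx":-0.024,"dy":-0.0375,"dz":-0.013,"wx":0,"wy":0,"wz":0.0475,"grip":0.12},{"dx":-0.024,"dy":-0.0375,"dz":-0.013,"wx":0,"wy":0,"wz":0.0475,"grip":0.12},{"dx":-0.024,"dy":-0.0375,"dz":-0.013,"wx":0,"wy":0,"wz":0.0475,"grip":0.12},{"dx":-0.024,"dy":-0.0375,"dz":-0.013,"wx":0,"wy":0,"wz":0.0475,"grip":0.12}]'; python3 -m jog '[{"dx":0,"dy":0,"dz":0,"wx":0,"wy":0,"wz":0,"grip":0.12},{"dx":0,"dy":0,"dz":0,"wx":0,"wy":0,"wz":0,"grip":0.12},{"dx":0,"dy":0,"dz":0,"wx":0,"wy":0,"wz":0,"grip":0.12}]'; python3 - <<'E'
from h import *
print(env.state()['ee_pos'],env.state()['ee_rot']);c=env.get_calibration('wrist');im=env.grab_frame('wrist')[:,:,::-1].copy()
cv2.imwrite('pics/w3.png',im)
r=rect(c,im,453,-272,103,60,5,'w3r')
hsv=cv2.cvtColor(r,cv2.COLOR_BGR2HSV);m=((hsv[...,0]<5)|(hsv[...,0]>172))&(hsv[...,1]>170)&(hsv[...,2]>60)
n,l,st,ce=cv2.connectedComponentsWithStats(m.astype(np.uint8));k=1+np.argmax(st[1:,4])
q=cv2.minAreaRect(cv2.findNonZero((l==k).astype(np.uint8)));print(q,'xy',453+60-q[0][1]/5,-272+60-q[0][0]/5)
E
```

```text
time_s: 3.25
ee_pos: [452.7, -272.6, 247.4]
ee_rot: [-179.9, 0.1, -168.3]
force: [0.7, -0.3, 0.6]
gripper_width: 40.1
time_s: 3.55
ee_pos: [454.6, -271.3, 247.8]
ee_rot: [-180.0, 0.1, -168.5]
force: [0.3, -0.5, -0.5]
gripper_width: 40.1
[ 454.58603462 -271.29837744  247.79972945] [-1.79967173e+02  8.59647695e-02 -1.68489360e+02]
((300.93475341796875, 296.5289001464844), (450.678466796875, 68.36766815185547), 81.36286163330078) xy 453.6942199707031 -272.18695068359375
```

View pics/w3r.png

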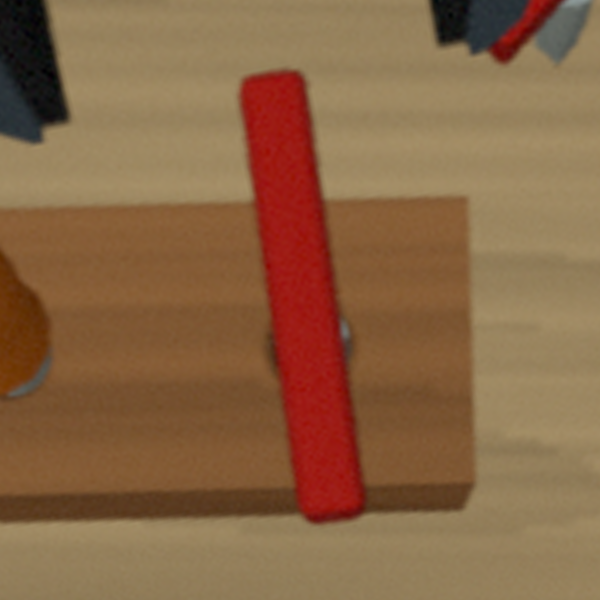

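The bar centre is at (453.7, -272.2), yaw about 8.4°. I'll correct and descend with the partial opening.

```bash
python3 -m jog '[{"dx":-0.001,"dy":-0.001,"dz":-0.03,"wx":0,"wy":0,"wz":-0.054,"grip":0.12},{"dx":0,"dy":0,"dz":-0.04,"wx":0,"wy":0,"wz":0,"grip":0.12},{"dx":0,"dy":0,"dz":-0.04,"wx":0,"wy":0,"wz":0,"grip":0.12},{"dx":0,"dy":0,"dz":-0.03,"wx":0,"wy":0,"wz":0,"grip":0.12},{"dx":0,"dy":0,"dz":-0.02,"wx":0,"wy":0,"wz":0,"grip":0.12},{"dx":0,"dy":0,"dz":-0.012,"wx":0,"wy":0,"wz":0,"grip":0.12},{"dx":0,"dy":0,"dz":0,"wx":0,"wy":0,"wz":0,"grip":0.12},{"dx":0,"dy":0,"dz":0,"wx":0,"wy":0,"wz":0,"grip":0.12}]'; python3 -m jog '[{"dx":0,"dy":0,"dz":0,"wx":0,"wy":0,"wz":0,"grip":1},{"dx":0,"dy":0,"dz":0,"wx":0,"wy":0,"wz":0,"grip":1},{"dx":0,"dy":0,"dz":0,"wx":0,"wy":0,"wz":0,"grip":1},{"dx":0,"dy":0,"dz":0,"wx":0,"wy":0,"wz":0,"grip":1},{"dx":0,"dy":0,"dz":0,"wx":0,"wy":0,"wz":0,"grip":1}]' 60
```

```text
time_s: 4.4
ee_pos: [454.0, -273.3, 75.9]
ee_rot: [-179.9, 0.1, -171.6]
force: [-0.2, 0.1, -0.8]
gripper_width: 40.2
time_s: 4.9
ee_pos: [453.1, -273.6, 75.5]
ee_rot: [-180.0, 0.0, -171.7]
force: [-0.2, 0.0, 2.9]
gripper_width: 13.6
```

```bash
python3 -m jog '[{"dx":0,"dy":0,"dz":0.01,"wx":0,"wy":0,"wz":0,"grip":1},{"dx":0,"dy":0,"dz":0.02,"wx":0,"wy":0,"wz":0,"grip":1},{"dx":0,"dy":0,"dz":0.025,"wx":0,"wy":0,"wz":0,"grip":1},{"dx":0,"dy":0,"dz":0.035,"wx":0,"wy":0,"wz":0,"grip":1},{"dx":0,"dy":0,"dz":0.045,"wx":0,"wy":0,"wz":0,"grip":1},{"dx":0,"dy":0,"dz":0.045,"wx":0,"wy":0,"wz":0,"grip":1},{"dx":0,"dy":0,"dz":0.045,"wx":0,"wy":0,"wz":0,"grip":1},{"dx":0,"dy":0,"dz":0.035,"wx":0,"wy":0,"wz":0,"grip":1}]' 60; python3 -m jog '[{"dx":0.024,"dy":0.037,"dz":0,"wx":0,"wy":0,"wz":0.035,"grip":1},{"dx":0.025,"dy":0.038,"dz":0,"wx":0,"wy":0,"wz":0.035,"grip":1},{"dx":0.025,"dy":0.039,"dz":0,"wx":0,"wy":0,"wz":0.035,"grip":1},{"dx":0.025,"dy":0.039,"dz":0,"wx":0,"wy":0,"wz":0.035,"grip":1},{"dx":0.025,"dy":0.039,"dz":0,"wx":0,"wy":0,"wz":0.035,"grip":1},{"dx":0.025,"dy":0.039,"dz":0,"wx":0,"wy":0,"wz":0.035,"grip":1},{"dx":0.025,"dy":0.039,"dz":0,"wx":0,"wy":0,"wz":0.035,"grip":1},{"dx":0.024,"dy":0.037,"dz":0,"wx":0,"wy":0,"wz":0.035,"grip":1},{"dx":0.022,"dy":0.034,"dz":0,"wx":0,"wy":0,"wz":0.035,"grip":1},{"dx":0,"dy":0,"dz":0,"wx":0,"wy":0,"wz":0.035,"grip":1}]' ; python3 -m jog '[{"dx":0,"dy":0,"dz":0,"wx":0,"wy":0,"wz":0,"grip":1},{"dx":0,"dy":0,"dz":0,"wx":0,"wy":0,"wz":0,"grip":1},{"dx":0,"dy":0,"dz":0,"wx":0,"wy":0,"wz":0,"grip":1}]';python3 - <<'E'
from h import *
s=env.state();print(s['ee_pos'],s['ee_rot'],s['force'],s['torque'],s['qpos'][5]);c=env.get_calibration('wrist');im=env.grab_frame('wrist')[:,:,::-1].copy()
cv2.imwrite('pics/w4.png',im);print(proj(c,s['ee_pos']+[0,0,-62]),proj(c,(675.2,69.5,222)))
E
```

```text
time_s: 5.7
ee_pos: [452.8, -273.3, 338.3]
ee_rot: [-179.9, 0.1, -171.7]
force: [0.5, -0.8, -1.5]
gripper_width: 13.7
time_s: 6.7
ee_pos: [674.5, 72.6, 333.1]
ee_rot: [179.8, -0.0, -151.2]
force: [-0.5, 0.1, -2.0]
gripper_width: 13.7
time_s: 7.0
ee_pos: [672.4, 66.8, 335.4]
ee_rot: [-180.0, 0.0, -151.7]
force: [-0.9, 0.2, -0.4]
gripper_width: 13.5
[672.39105421  66.8118713  335.44854093] [-1.79997603e+02  2.67918618e-03 -1.51690474e+02] [-0.89343575  0.19854767 -0.39869461] [ 0.02664291  0.02729855 -0.0155419 ] -113.60966732287353
(np.float64(321.36245858458165), np.float64(253.54185933500818)) (np.float64(322.7345608767887), np.float64(233.88813555389441))
```

View pics/w4.png

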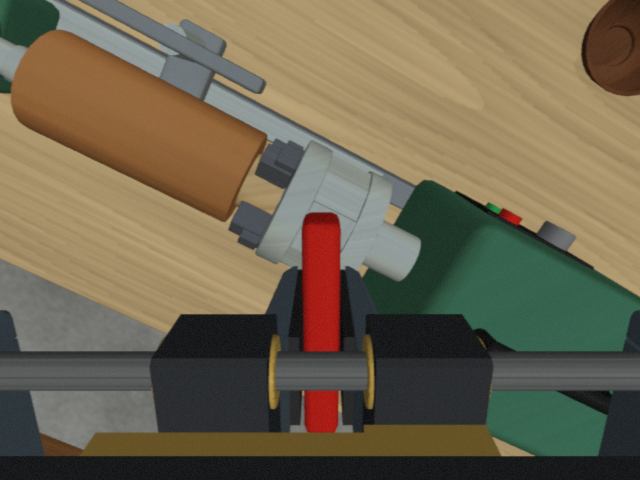

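The key is held squarely between the pads and the front end of its bar is at (321,214). The socket is hidden under it. I'll check how far off-centre the bar sits in the grip.

```bash
python3 - <<'E'
from h import *
from scipy.spatial.transform import Rotation as Ro
s=env.state();c=env.get_calibration('wrist');T=Ro.from_euler('xyz',s['ee_rot'],degrees=True).as_matrix()
im=cv2.imread('pics/w4.png');hsv=cv2.cvtColor(im,cv2.COLOR_BGR2HSV);m=((hsv[...,0]<5)|(hsv[...,0]>172))&(hsv[...,1]>170)&(hsv[...,2]>60)
ys,xs=np.nonzero(m[:,300:345]);print('v top',ys.min(),'cols at 260',300+xs[ys==260].min(),300+xs[ys==260].max(),'at 320',300+xs[ys==320].min(),300+xs[ys==320].max(),'bottom',ys.max())
for z in(-9,-29):
  for ox in (44,45,46,-45):print(z,ox,np.round(proj(c,s['ee_pos']+T@np.array([ox,0,z])),1))
# key tip visibility in side camera
cs=env.get_calibration('side');print('tip side',proj(cs,s['ee_pos']-[0,0,62.5]),'socket',proj(cs,(675.2,69.5,222)))
im=env.grab_frame('side')[:,:,::-1].copy();cv2.imwrite('pics/s2f.png',im)
cv2.imwrite('pics/s2.png',cv2.resize(im[90:210,300:440],None,fx=5,fy=5,interpolation=cv2.INTER_CUBIC))
E
```

```text
v top 213 cols at 260 303 339 at 320 303 339 bottom 431
-9 44 [321.5 207.5]
-9 45 [321.5 205. ]
-9 46 [321.5 202.5]
-9 -45 [321.6 401. ]
-29 44 [321.7 221. ]
-29 45 [321.7 218.2]
-29 46 [321.7 215.4]
-29 -45 [321.7 433.7]
tip side (np.float64(361.4830214514277), np.float64(143.8667976283636)) socket (np.float64(361.416932917069), np.float64(163.84498385745005))
```

View pics/s2.png

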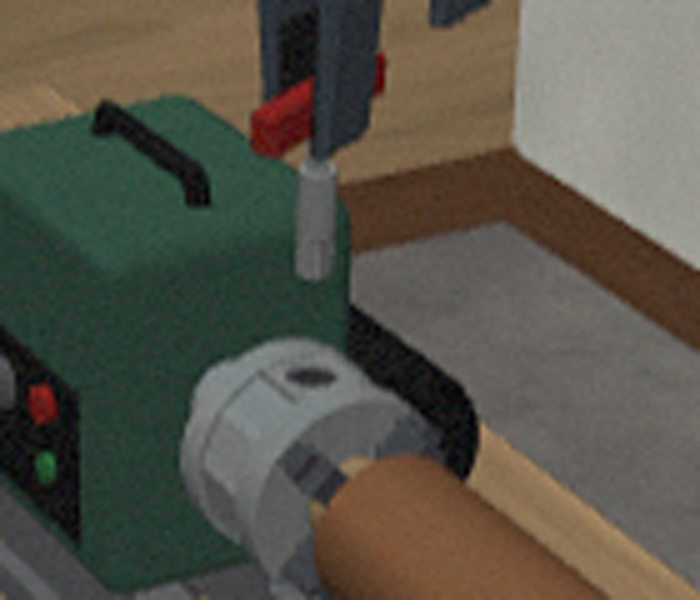

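```bash
python3 - <<'E'
from h import *
im=cv2.imread('pics/w4.png').astype(int);print([(v,*im[v,316:327].mean(0).round().astype(int)[::-1]) for v in range(206,232,1)])
im=cv2.imread('pics/w3.png');c=env.get_calibration('wrist')
hsv=cv2.cvtColor(im,cv2.COLOR_BGR2HSV);m=((hsv[...,0]<5)|(hsv[...,0]>172))&(hsv[...,1]>170)&(hsv[...,2]>60)
n,l,st,ce=cv2.connectedComponentsWithStats(m.astype(np.uint8));k=1+np.argmax(st[1:,4]);ys,xs=np.nonzero(l==k);print(st[k])
for v in range(ys.min(),ys.min()+22,1): print(v,im[v,int(np.median(xs[ys<=ys.min()+6]))-4:int(np.median(xs[ys<=ys.min()+6]))+5].mean(0).round()[::-1],end=' ')
E
```

```text
[(206, np.int64(137), np.int64(147), np.int64(145)), (207, np.int64(140), np.int64(150), np.int64(149)), (208, np.int64(142), np.int64(152), np.int64(152)), (209, np.int64(143), np.int64(153), np.int64(152)), (210, np.int64(142), np.int64(153), np.int64(152)), (211, np.int64(140), np.int64(148), np.int64(147)), (212, np.int64(115), np.int64(82), np.int64(80)), (213, np.int64(101), np.int64(28), np.int64(26)), (214, np.int64(100), np.int64(13), np.int64(11)), (215, np.int64(102), np.int64(14), np.int64(12)), (216, np.int64(103), np.int64(14), np.int64(12)), (217, np.int64(103), np.int64(13), np.int64(9)), (218, np.int64(105), np.int64(16), np.int64(15)), (219, np.int64(106), np.int64(14), np.int64(11)), (220, np.int64(106), np.int64(14), np.int64(10)), (221, np.int64(109), np.int64(18), np.int64(14)), (222, np.int64(117), np.int64(18), np.int64(13)), (223, np.int64(128), np.int64(18), np.int64(11)), (224, np.int64(142), np.int64(23), np.int64(17)), (225, np.int64(154), np.int64(26), np.int64(19)), (226, np.int64(162), np.int64(27), np.int64(22)), (227, np.int64(165), np.int64(28), np.int64(21)), (228, np.int64(167), np.int64(27), np.int64(20)), (229, np.int64(169), np.int64(30), np.int64(23)), (230, np.int64(169), np.int64(29), np.int64(21)), (231, np.int64(170), np.int64(29), np.int64(22))]
[ 309  156   24  115 1933]
156 [104.  33.  23.] 157 [108.  19.  15.] 158 [129.  19.  15.] 159 [151.  22.  14.] 160 [157.  27.  20.] 161 [157.  26.  20.] 162 [158.  27.  21.] 163 [158.  27.  20.] 164 [157.  28.  21.] 165 [158.  25.  20.] 166 [158.  26.  19.] 167 [157.  24.  18.] 168 [157.  26.  18.] 169 [158.  27.  22.] 170 [158.  27.  22.] 171 [158.  26.  20.] 172 [158.  25.  18.] 173 [157.  25.  17.] 174 [158.  26.  20.] 175 [158.  27.  21.] 176 [158.  26.  18.] 177 [158.  26.  19.]
```

The front face of the bar sits about 1.7 mm short along tool x, and the side view agrees: tip and socket offsets differ by about 0.5 px the same way. So I aim the TCP at (673.7, 68.7) and go down to just above the mouth.

```bash
python3 -m jog '[{"dx":0.001,"dy":0.002,"dz":-0.02,"wx":0,"wy":0,"wz":0,"grip":1},{"dx":0,"dy":0,"dz":-0.017,"wx":0,"wy":0,"wz":0,"grip":1},{"dx":0,"dy":0,"dz":-0.010,"wx":0,"wy":0,"wz":0,"grip":1},{"dx":0,"dy":0,"dz":0,"wx":0,"wy":0,"wz":0,"grip":1},{"dx":0,"dy":0,"dz":0,"wx":0,"wy":0,"wz":0,"grip":1},{"dx":0,"dy":0,"dz":0,"wx":0,"wy":0,"wz":0,"grip":1}]'; python3 -m jog '[{"dx":0,"dy":0,"dz":-0.002,"wx":0,"wy":0,"wz":0,"grip":1},{"dx":0,"dy":0,"dz":0,"wx":0,"wy":0,"wz":0,"grip":1},{"dx":0,"dy":0,"dz":0,"wx":0,"wy":0,"wz":0,"grip":1}]'
```

```text
time_s: 7.7
ee_pos: [674.3, 69.6, 289.3]
ee_rot: [-180.0, 0.1, -151.6]
force: [-0.3, -0.1, -0.8]
gripper_width: 13.6
time_s: 8.0
ee_pos: [673.9, 69.7, 286.2]
ee_rot: [-180.0, 0.0, -151.6]
force: [0.1, 0.4, -1.3]
gripper_width: 13.6
```

```bash
python3 -m jog '[{"dx":0,"dy":-0.001,"dz":-0.001,"wx":0,"wy":0,"wz":0,"grip":1},{"dx":0,"dy":0,"dz":-0.001,"wx":0,"wy":0,"wz":0,"grip":1},{"dx":0,"dy":0,"dz":0,"wx":0,"wy":0,"wz":0,"grip":1}]'; python3 -m jog '[{"dx":0,"dy":0,"dz":-0.001,"wx":0,"wy":0,"wz":0,"grip":1},{"dx":0,"dy":0,"dz":0,"wx":0,"wy":0,"wz":0,"grip":1}]'|sed -n 1,4p;  python3 -m jog '[{"dx":0,"dy":0,"dz":-0.001,"wx":0,"wy":0,"wz":0,"grip":1},{"dx":0,"dy":0,"dz":0,"wx":0,"wy":0,"wz":0,"grip":1}]'|sed -n 1,4p
```

```text
time_s: 8.3
ee_pos: [673.8, 68.6, 283.7]
ee_rot: [180.0, -0.0, -151.6]
force: [0.1, -0.5, -1.7]
gripper_width: 13.8
time_s: 8.5
ee_pos: [673.8, 68.7, 282.8]
ee_rot: [180.0, -0.0, -151.6]
force: [-0.0, -0.5, -2.0]
time_s: 8.7
ee_pos: [673.8, 68.7, 281.8]
ee_rot: [180.0, -0.0, -151.6]
force: [0.3, 0.1, -2.5]
```

```bash
for i in 1; do python3 -m jog '[{"dx":0,"dy":0,"dz":-0.001,"wx":0,"wy":0,"wz":0,"grip":1},{"dx":0,"dy":0,"dz":0,"wx":0,"wy":0,"wz":0,"grip":1}]'|sed -n 2,4p;  python3 -m jog '[{"dx":0,"dy":0,"dz":-0.001,"wx":0,"wy":0,"wz":0,"grip":1},{"dx":0,"dy":0,"dz":0,"wx":0,"wy":0,"wz":0,"grip":1}]'|sed -n 2,4p; done
```

```text
ee_pos: [673.8, 68.7, 280.8]
ee_rot: [180.0, -0.0, -151.6]
force: [0.4, -0.5, -1.1]
ee_pos: [673.8, 68.7, 279.8]
ee_rot: [180.0, -0.0, -151.6]
force: [0.4, -0.4, -2.2]
```

The tip is already about 3 mm below the mouth with no force. I'll keep going gently.

```bash
python3 -m jog '[{"dx":0,"dy":0,"dz":-0.002,"wx":0,"wy":0,"wz":0,"grip":1},{"dx":0,"dy":0,"dz":0,"wx":0,"wy":0,"wz":0,"grip":1}]'|sed -n 2,4p;  python3 -m jog '[{"dx":0,"dy":0,"dz":-0.002,"wx":0,"wy":0,"wz":0,"grip":1},{"dx":0,"dy":0,"dz":0,"wx":0,"wy":0,"wz":0,"grip":1}]'|sed -n 2,4p; python3 -c "
from workcell import env;s=env.state();print(s['force'],s['torque'])"
```

```text
ee_pos: [673.8, 68.7, 277.6]
ee_rot: [180.0, -0.0, -151.6]
force: [-0.4, -0.0, -1.1]
ee_pos: [673.8, 68.7, 275.6]
ee_rot: [180.0, -0.0, -151.6]
force: [-0.6, 0.7, -1.8]
[-0.57127359  0.68640826 -1.83162804] [ 0.02061155  0.18599665 -0.03950125]
```

```bash
python3 -m jog '[{"dx":0,"dy":0,"dz":-0.002,"wx":0,"wy":0,"wz":0,"grip":1},{"dx":0,"dy":0,"dz":0,"wx":0,"wy":0,"wz":0,"grip":1}]'|sed -n 2,4p;  python3 -m jog '[{"dx":0,"dy":0,"dz":-0.002,"wx":0,"wy":0,"wz":0,"grip":1},{"dx":0,"dy":0,"dz":-0.002,"wx":0,"wy":0,"wz":0,"grip":1},{"dx":0,"dy":0,"dz":0,"wx":0,"wy":0,"wz":0,"grip":1}]'|sed -n 2,4p; python3 -m jog '[{"dx":0,"dy":0,"dz":-0.002,"wx":0,"wy":0,"wz":0,"grip":1},{"dx":0,"dy":0,"dz":0,"wx":0,"wy":0,"wz":0,"grip":1}]'|sed -n 2,4p;python3 -m jog '[{"dx":0,"dy":0,"dz":-0.001,"wx":0,"wy":0,"wz":0,"grip":1},{"dx":0,"dy":0,"dz":0,"wx":0,"wy":0,"wz":0,"grip":1}]'|sed -n 2,4p; python3 -c "
from workcell import env;s=env.state();print(s['force'],s['torque'])"
```

```text
ee_pos: [673.8, 68.7, 273.6]
ee_rot: [180.0, -0.0, -151.6]
force: [-0.8, 0.4, -1.4]
ee_pos: [673.8, 68.7, 269.5]
ee_rot: [180.0, -0.0, -151.6]
force: [-0.3, 0.3, -2.1]
ee_pos: [673.8, 68.7, 267.6]
ee_rot: [180.0, -0.0, -151.6]
force: [-0.6, 0.1, -3.0]
ee_pos: [673.8, 68.7, 266.9]
ee_rot: [180.0, -0.0, -151.6]
force: [-0.9, -0.9, -1.5]
[-0.8964459  -0.94344005 -1.54062005] [-0.05128181  0.19153757 -0.0384508 ]
```

```bash
python3 -m jog '[{"dx":0,"dy":0,"dz":-0.001,"wx":0,"wy":0,"wz":0,"grip":1},{"dx":0,"dy":0,"dz":0,"wx":0,"wy":0,"wz":0,"grip":1}]'|sed -n 2,4p;python3 -m jog '[{"dx":0,"dy":0,"dz":-0.001,"wx":0,"wy":0,"wz":0,"grip":1},{"dx":0,"dy":0,"dz":0,"wx":0,"wy":0,"wz":0,"grip":1}]'|sed -n 2,4p
```

```text
ee_pos: [673.8, 68.6, 265.9]
ee_rot: [180.0, -0.0, -151.6]
force: [-0.9, -0.6, -1.8]
ee_pos: [673.8, 68.6, 265.1]
ee_rot: [-180.0, 0.0, -151.6]
force: [-1.1, -0.1, 0.0]
```

```bash
python3 -m jog '[{"dx":0,"dy":0,"dz":-0.0005,"wx":0,"wy":0,"wz":0,"grip":1},{"dx":0,"dy":0,"dz":0,"wx":0,"wy":0,"wz":0,"grip":1}]'|sed -n 2,4p
```

```text
ee_pos: [673.9, 68.6, 265.1]
ee_rot: [-180.0, 0.0, -151.6]
force: [-2.5, -0.6, 2.3]
```

Fully home: the floor is felt at TCP z 265.1, which matches the 18 mm depth, with about 4 N. Now I turn clockwise, moving the TCP so the 1.7 mm offset key axis stays put, and watch the z torque.

```bash
cat > t.py <<'E'
from workcell import env
import numpy as np
s=env.state();print('t',s['time_s'],'p',np.round(s['ee_pos'],1),'yaw',round(s['ee_rot'][2]%360,1),'F',np.round(s['force'],1),'T',np.round(s['torque'],3))
E
python3 t.py
python3 -m jog '[{"dx":-0.00003,"dy":0.00008,"dz":0,"wx":0,"wy":0,"wz":-0.05,"grip":1},{"dx":-0.00003,"dy":0.00008,"dz":0,"wx":0,"wy":0,"wz":-0.05,"grip":1},{"dx":0,"dy":0,"dz":0,"wx":0,"wy":0,"wz":0,"grip":1}]' >/dev/null;python3 t.py
python3 -m jog '[{"dx":-0.00003,"dy":0.00008,"dz":0,"wx":0,"wy":0,"wz":-0.05,"grip":1},{"dx":-0.00003,"dy":0.00008,"dz":0,"wx":0,"wy":0,"wz":-0.05,"grip":1},{"dx":0,"dy":0,"dz":0,"wx":0,"wy":0,"wz":0,"grip":1}]' >/dev/null;python3 t.py
python3 -m jog '[{"dx":-0.00002,"dy":0.00008,"dz":0,"wx":0,"wy":0,"wz":-0.05,"grip":1},{"dx":-0.00002,"dy":0.00008,"dz":0,"wx":0,"wy":0,"wz":-0.05,"grip":1},{"dx":0,"dy":0,"dz":0,"wx":0,"wy":0,"wz":0,"grip":1}]' >/dev/null;python3 t.py
```

```text
t 11.0 p [673.9  68.6 265.1] yaw 208.4 F [-2.5 -0.6  2.3] T [-0.143  0.491 -0.01 ]
t 11.3 p [673.5  68.7 265. ] yaw 202.7 F [-2.2 -0.6  2.7] T [-0.203  0.712 -0.011]
t 11.6 p [673.4  68.7 265. ] yaw 197.0 F [-2.1 -1.   3.8] T [-0.325  0.812  0.001]
t 11.9 p [673.4  68.8 265. ] yaw 191.3 F [-3.6 -2.   4.7] T [-0.414  0.935  0.067]
```

```bash

python3 -m jog '[{"dx":-0.0003,"dy":-0.0001,"dz":0,"wx":0,"wy":0,"wz":-0.05,"grip":1},{"dx":-0.00001,"dy":0.00008,"dz":0,"wx":0,"wy":0,"wz":-0.05,"grip":1},{"dx":0,"dy":0,"dz":0,"wx":0,"wy":0,"wz":0,"grip":1}]' >/dev/null;python3 t.py
python3 -m jog '[{"dx":0,"dy":0.00008,"dz":0,"wx":0,"wy":0,"wz":-0.05,"grip":1},{"dx":0,"dy":0.00008,"dz":0,"wx":0,"wy":0,"wz":-0.05,"grip":1},{"dx":0,"dy":0,"dz":0,"wx":0,"wy":0,"wz":0,"grip":1}]' >/dev/null;python3 t.py
python3 -m jog '[{"dx":0,"dy":0.00008,"dz":0,"wx":0,"wy":0,"wz":-0.05,"grip":1},{"dx":0,"dy":0.00008,"dz":0,"wx":0,"wy":0,"wz":-0.05,"grip":1},{"dx":0,"dy":0,"dz":0,"wx":0,"wy":0,"wz":0,"grip":1}]' >/dev/null;python3 t.py
```

```text
t 12.2 p [673.3  68.9 265. ] yaw 185.6 F [-3.5 -2.6  5.7] T [-0.436  0.88   0.05 ]
t 12.5 p [673.3  69.  265. ] yaw 179.9 F [-3.6 -2.4  5.3] T [-0.426  0.848 -0.022]
t 12.8 p [673.2  69.2 265. ] yaw 174.1 F [-4.2 -2.   4.7] T [-0.478  0.9    0.064]
```

```bash

python3 -m jog '[{"dx":-0.0002,"dy":-0.0001,"dz":0.0002,"wx":0,"wy":0,"wz":-0.05,"grip":1},{"dx":0.00002,"dy":0.00008,"dz":0,"wx":0,"wy":0,"wz":-0.05,"grip":1},{"dx":0,"dy":0,"dz":0,"wx":0,"wy":0,"wz":0,"grip":1}]' >/dev/null;python3 t.py
python3 -m jog '[{"dx":0.00002,"dy":0.00008,"dz":0,"wx":0,"wy":0,"wz":-0.05,"grip":1},{"dx":0.00003,"dy":0.00008,"dz":0,"wx":0,"wy":0,"wz":-0.05,"grip":1},{"dx":0,"dy":0,"dz":0,"wx":0,"wy":0,"wz":0,"grip":1}]' >/dev/null;python3 t.py
python3 -m jog '[{"dx":0.00003,"dy":0.00008,"dz":0,"wx":0,"wy":0,"wz":-0.05,"grip":1},{"dx":0.00003,"dy":0.00008,"dz":0,"wx":0,"wy":0,"wz":-0.05,"grip":1},{"dx":0,"dy":0,"dz":0,"wx":0,"wy":0,"wz":0,"grip":1}]' >/dev/null;python3 t.py
```

```text
t 13.1 p [673.2  69.2 265.1] yaw 168.4 F [-3.8 -2.   3.8] T [-0.504  0.761  0.157]
t 13.4 p [673.2  69.4 265. ] yaw 162.7 F [-3.7 -2.5  5.2] T [-0.492  0.79   0.189]
t 13.7 p [673.2  69.5 265. ] yaw 157.0 F [-4.1 -1.6  4.7] T [-0.575  0.814  0.214]
```

The jaws bit at a yaw of about 171°; the torque stepped up by about 0.15. The clamp is now about 0.25, so I go on by about 0.35 rad to mid-range.

```bash

python3 -m jog '[{"dx":0.00004,"dy":0.00007,"dz":0,"wx":0,"wy":0,"wz":-0.05,"grip":1},{"dx":0.00004,"dy":0.00007,"dz":0,"wx":0,"wy":0,"wz":-0.05,"grip":1},{"dx":0,"dy":0,"dz":0,"wx":0,"wy":0,"wz":0,"grip":1}]' >/dev/null;python3 t.py
python3 -m jog '[{"dx":0.00004,"dy":0.00007,"dz":0,"wx":0,"wy":0,"wz":-0.05,"grip":1},{"dx":0.00004,"dy":0.00007,"dz":0,"wx":0,"wy":0,"wz":-0.05,"grip":1},{"dx":0,"dy":0,"dz":0,"wx":0,"wy":0,"wz":0,"grip":1}]' >/dev/null;python3 t.py
python3 -m jog '[{"dx":0.00005,"dy":0.00006,"dz":0,"wx":0,"wy":0,"wz":-0.05,"grip":1},{"dx":0.00005,"dy":0.00006,"dz":0,"wx":0,"wy":0,"wz":-0.05,"grip":1},{"dx":0,"dy":0,"dz":0,"wx":0,"wy":0,"wz":0,"grip":1}]' >/dev/null;python3 t.py
python3 -m jog '[{"dx":0,"dy":0,"dz":0,"wx":0,"wy":0,"wz":0,"grip":1}]' >/dev/null;python3 t.py;python3 -m jog '[{"dx":0,"dy":0,"dz":0,"wx":0,"wy":0,"wz":0,"grip":1}]' >/dev/null;python3 t.py
```

```text
t 14.0 p [673.2  69.6 265. ] yaw 151.3 F [-3.  -2.3  5. ] T [-0.53   0.888  0.165]
t 14.3 p [673.3  69.8 265. ] yaw 145.5 F [-3.2 -1.8  4.9] T [-0.622  0.935  0.231]
t 14.6 p [673.4  69.9 265. ] yaw 139.8 F [-3.3 -2.8  5.3] T [-0.583  0.905  0.215]
t 14.7 p [673.3  69.9 265. ] yaw 139.8 F [-3.2 -2.   4.9] T [-0.568  0.911  0.284]
t 14.8 p [673.3  69.9 265. ] yaw 139.8 F [-4.3 -3.1  5.2] T [-0.588  0.934  0.267]
```

```bash

python3 -m jog '[{"dx":0.00005,"dy":0.00006,"dz":0,"wx":0,"wy":0,"wz":-0.05,"grip":1},{"dx":0.00006,"dy":0.00005,"dz":0,"wx":0,"wy":0,"wz":-0.05,"grip":1},{"dx":0,"dy":0,"dz":0,"wx":0,"wy":0,"wz":0,"grip":1}]' >/dev/null;python3 t.py
python3 -m jog '[{"dx":0,"dy":0,"dz":0,"wx":0,"wy":0,"wz":0,"grip":1}]' >/dev/null;python3 t.py;python3 -m jog '[{"dx":0,"dy":0,"dz":0,"wx":0,"wy":0,"wz":0,"grip":1}]' >/dev/null;python3 t.py
python3 -m jog '[{"dx":-0.00005,"dy":-0.00005,"dz":0.0003,"wx":0,"wy":0,"wz":0.05,"grip":1},{"dx":-0.00005,"dy":-0.00005,"dz":0,"wx":0,"wy":0,"wz":0.05,"grip":1},{"dx":0,"dy":0,"dz":0,"wx":0,"wy":0,"wz":0,"grip":1}]' >/dev/null;python3 t.py;python3 -m jog '[{"dx":0,"dy":0,"dz":0,"wx":0,"wy":0,"wz":0,"grip":1}]' >/dev/null;python3 t.py
```

```text
t 15.1 p [673.4  70.  265. ] yaw 134.1 F [-3.6 -3.   4.8] T [-0.59   0.94   0.314]
t 15.2 p [673.4  70.  265. ] yaw 134.1 F [-3.4 -1.8  5.2] T [-0.544  0.912  0.28 ]
t 15.3 p [673.4  70.  265. ] yaw 134.1 F [-3.5 -2.9  5.7] T [-0.591  1.023  0.216]
t 15.6 p [673.6  69.9 265. ] yaw 139.8 F [-2.7 -2.   5.1] T [-0.602  0.737  0.056]
t 15.7 p [673.6  69.9 265. ] yaw 139.7 F [-3.9 -2.3  4.6] T [-0.553  0.785 -0.018]
```

The readings agree well enough (clamp about 0.5 by torque, about 0.6 by angle) and the key is now unloaded. Pulling straight up.

```bash

python3 -m jog '[{"dx":0,"dy":0,"dz":0.002,"wx":0,"wy":0,"wz":0,"grip":1},{"dx":0,"dy":0,"dz":0.003,"wx":0,"wy":0,"wz":0,"grip":1},{"dx":0,"dy":0,"dz":0.003,"wx":0,"wy":0,"wz":0,"grip":1}]' >/dev/null;python3 t.py
python3 -m jog '[{"dx":0,"dy":0,"dz":0.005,"wx":0,"wy":0,"wz":0,"grip":1},{"dx":0,"dy":0,"dz":0.005,"wx":0,"wy":0,"wz":0,"grip":1},{"dx":0,"dy":0,"dz":0.005,"wx":0,"wy":0,"wz":0,"grip":1},{"dx":0,"dy":0,"dz":0.01,"wx":0,"wy":0,"wz":0,"grip":1},{"dx":0,"dy":0,"dz":0.02,"wx":0,"wy":0,"wz":0,"grip":1},{"dx":0,"dy":0,"dz":0.02,"wx":0,"wy":0,"wz":0,"grip":1},{"dx":0,"dy":0,"dz":0,"wx":0,"wy":0,"wz":0,"grip":1},{"dx":0,"dy":0,"dz":0,"wx":0,"wy":0,"wz":0,"grip":1}]';python3 t.py
```

```text
t 16.0 p [673.4  70.1 271.9] yaw 139.6 F [-1.3 -2.5 -2.7] T [-0.66   0.419 -0.04 ]
time_s: 16.8
ee_pos: [673.8, 70.5, 338.5]
ee_rot: [179.9, 0.1, 139.7]
force: [-0.3, 0.9, -2.5]
gripper_width: 13.3
t 16.8 p [673.8  70.5 338.5] yaw 139.7 F [-0.3  0.9 -2.5] T [-0.02  -0.095 -0.038]
```

```bash

python3 -m jog '[{"dx":-0.0245,"dy":-0.0382,"dz":0,"wx":0,"wy":0,"wz":0.094,"grip":1},{"dx":-0.0245,"dy":-0.0382,"dz":0,"wx":0,"wy":0,"wz":0.094,"grip":1},{"dx":-0.0245,"dy":-0.0382,"dz":0,"wx":0,"wy":0,"wz":0.094,"grip":1},{"dx":-0.0245,"dy":-0.0382,"dz":0,"wx":0,"wy":0,"wz":0.094,"grip":1},{"dx":-0.0245,"dy":-0.0382,"dz":0,"wx":0,"wy":0,"wz":0.094,"grip":1},{"dx":-0.0245,"dy":-0.0382,"dz":0,"wx":0,"wy":0,"wz":0.094,"grip":1},{"dx":-0.0245,"dy":-0.0382,"dz":0,"wx":0,"wy":0,"wz":0.094,"grip":1},{"dx":-0.0245,"dy":-0.0382,"dz":0,"wx":0,"wy":0,"wz":0.094,"grip":1},{"dx":-0.0245,"dy":-0.0382,"dz":0,"wx":0,"wy":0,"wz":0.094,"grip":1}]' >/dev/null
python3 -m jog '[{"dx":0,"dy":0,"dz":-0.04,"wx":0,"wy":0,"wz":0,"grip":1},{"dx":0,"dy":0,"dz":-0.04,"wx":0,"wy":0,"wz":0,"grip":1},{"dx":0,"dy":0,"dz":-0.04,"wx":0,"wy":0,"wz":0,"grip":1},{"dx":0,"dy":0,"dz":-0.04,"wx":0,"wy":0,"wz":0,"grip":1},{"dx":0,"dy":0,"dz":-0.025,"wx":0,"wy":0,"wz":0,"grip":1},{"dx":0,"dy":0,"dz":-0.015,"wx":0,"wy":0,"wz":0,"grip":1},{"dx":0,"dy":0,"dz":0,"wx":0,"wy":0,"wz":0,"grip":1},{"dx":0,"dy":0,"dz":0,"wx":0,"wy":0,"wz":0,"grip":1},{"dx":0,"dy":0,"dz":0,"wx":0,"wy":0,"wz":0,"grip":1}]' >/dev/null;python3 t.py
python3 - <<'E'
from h import *
cs=env.get_calibration('side');p=env.state()['ee_pos'];print('tip',proj(cs,p+[1.7,.2,-62.5]),'hole',proj(cs,(454,-273,55)))
im=env.grab_frame('side')[:,:,::-1].copy();cv2.imwrite('pics/s3.png',cv2.resize(im[240:390,270:440],None,fx=4,fy=4,interpolation=cv2.INTER_CUBIC))
E
```

```text
t 18.6 p [ 453.7 -273.9  138.9] yaw 188.1 F [-0.2 -0.2 -1.6] T [ 0.039  0.039 -0.022]
tip (np.float64(347.2061451658814), np.float64(335.15101079500346)) hole (np.float64(346.2424563735219), np.float64(343.6698209557735))
```

View pics/s3.png

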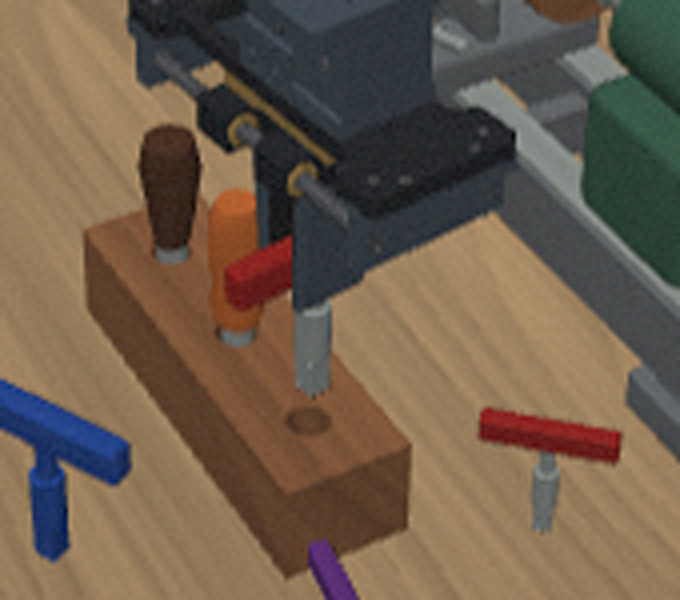

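The tip at (313,391) hangs over the empty hole at (308,420), about 1 mm too far right. I'll correct by -1 mm in x and lower gently.

```bash

python3 -m jog '[{"dx":-0.001,"dy":0.0003,"dz":-0.008,"wx":0,"wy":0,"wz":0,"grip":1},{"dx":0,"dy":0,"dz":-0.008,"wx":0,"wy":0,"wz":0,"grip":1},{"dx":0,"dy":0,"dz":-0.008,"wx":0,"wy":0,"wz":0,"grip":1},{"dx":0,"dy":0,"dz":0,"wx":0,"wy":0,"wz":0,"grip":1},{"dx":0,"dy":0,"dz":0,"wx":0,"wy":0,"wz":0,"grip":1}]' >/dev/null;python3 t.py
python3 -m jog '[{"dx":0,"dy":0,"dz":-0.005,"wx":0,"wy":0,"wz":0,"grip":1},{"dx":0,"dy":0,"dz":-0.004,"wx":0,"wy":0,"wz":0,"grip":1},{"dx":0,"dy":0,"dz":-0.004,"wx":0,"wy":0,"wz":0,"grip":1},{"dx":0,"dy":0,"dz":0,"wx":0,"wy":0,"wz":0,"grip":1}]' >/dev/null;python3 t.py
```

```text
t 19.15 p [ 452.  -273.2  113.6] yaw 188.1 F [ 0.2 -0.1 -1.3] T [ 0.014  0.038 -0.019]
t 19.55 p [ 451.7 -273.1  100.3] yaw 188.1 F [ 0.4 -0.2 -2.2] T [-0.006  0.042  0.004]
```

```bash

python3 -m jog '[{"dx":0,"dy":0,"dz":-0.003,"wx":0,"wy":0,"wz":0,"grip":1},{"dx":0,"dy":0,"dz":-0.003,"wx":0,"wy":0,"wz":0,"grip":1},{"dx":0,"dy":0,"dz":0,"wx":0,"wy":0,"wz":0,"grip":1}]' >/dev/null;python3 t.py
python3 -m jog '[{"dx":0,"dy":0,"dz":-0.004,"wx":0,"wy":0,"wz":0,"grip":1},{"dx":0,"dy":0,"dz":-0.004,"wx":0,"wy":0,"wz":0,"grip":1},{"dx":0,"dy":0,"dz":0,"wx":0,"wy":0,"wz":0,"grip":1}]' >/dev/null;python3 t.py
```

```text
t 19.85 p [ 451.8 -273.2   94.5] yaw 188.1 F [-0.4 -0.4 -2.1] T [ 0.046 -0.022 -0.034]
t 20.15 p [ 451.7 -273.1   86.3] yaw 188.1 F [-0.4 -0.1 -1.8] T [ 0.056 -0.029  0.03 ]
```

```bash

python3 -m jog '[{"dx":0,"dy":0,"dz":-0.004,"wx":0,"wy":0,"wz":0,"grip":1},{"dx":0,"dy":0,"dz":-0.003,"wx":0,"wy":0,"wz":0,"grip":1},{"dx":0,"dy":0,"dz":0,"wx":0,"wy":0,"wz":0,"grip":1}]' >/dev/null;python3 t.py
python3 -m jog '[{"dx":0,"dy":0,"dz":-0.002,"wx":0,"wy":0,"wz":0,"grip":1},{"dx":0,"dy":0,"dz":-0.001,"wx":0,"wy":0,"wz":0,"grip":1},{"dx":0,"dy":0,"dz":0,"wx":0,"wy":0,"wz":0,"grip":1}]' >/dev/null;python3 t.py
```

```text
t 20.45 p [ 451.8 -273.1   79.4] yaw 188.1 F [ 0.2  1.5 -1.1] T [ 0.025  0.017 -0.021]
t 20.75 p [ 452.  -273.3   76.8] yaw 188.1 F [ 0.1 -1.  -1.9] T [ 0.014  0.058 -0.072]
```

In the hole without resistance. One mm more to touch the floor, then a partial open (40 mm), rise straight up, and check.

```bash

python3 -m jog '[{"dx":0,"dy":0,"dz":-0.001,"wx":0,"wy":0,"wz":0,"grip":1},{"dx":0,"dy":0,"dz":0,"wx":0,"wy":0,"wz":0,"grip":1}]' >/dev/null;python3 t.py
python3 -m jog '[{"dx":0,"dy":0,"dz":0,"wx":0,"wy":0,"wz":0,"grip":0.12},{"dx":0,"dy":0,"dz":0,"wx":0,"wy":0,"wz":0,"grip":0.12},{"dx":0,"dy":0,"dz":0,"wx":0,"wy":0,"wz":0,"grip":0.12},{"dx":0,"dy":0,"dz":0,"wx":0,"wy":0,"wz":0,"grip":0.12},{"dx":0,"dy":0,"dz":0,"wx":0,"wy":0,"wz":0,"grip":0.12}]';python3 t.py
python3 -m jog '[{"dx":0,"dy":0,"dz":0.01,"wx":0,"wy":0,"wz":0,"grip":0.12},{"dx":0,"dy":0,"dz":0.02,"wx":0,"wy":0,"wz":0,"grip":0.12},{"dx":0,"dy":0,"dz":0.04,"wx":0,"wy":0,"wz":0,"grip":0.12},{"dx":0,"dy":0,"dz":0.045,"wx":0,"wy":0,"wz":0,"grip":0.12},{"dx":0,"dy":0,"dz":0.045,"wx":0,"wy":0,"wz":0,"grip":0.12},{"dx":-0.02,"dy":0,"dz":0.04,"wx":0,"wy":0,"wz":0,"grip":0.12},{"dx":-0.04,"dy":0,"dz":0,"wx":0,"wy":0,"wz":0,"grip":0.12},{"dx":0,"dy":0,"dz":0,"wx":0,"wy":0,"wz":0,"grip":0.12},{"dx":0,"dy":0,"dz":0,"wx":0,"wy":0,"wz":0,"grip":0.12}]'
python3 - <<'E'
from h import *
im=env.grab_frame('side')[:,:,::-1].copy();w=env.grab_frame('wrist')[:,:,::-1].copy()
cv2.imwrite('pics/end.png',np.hstack([cv2.resize(im[90:390,250:500],(500,600)),cv2.resize(w,(300,225))[:0].reshape(0,300,3) if 0 else np.vstack([cv2.resize(w,(300,225)),np.zeros((375,300,3),np.uint8)])]))
E
```

```text
t 20.95 p [ 452.  -273.3   75.9] yaw 188.1 F [-0.1  0.3 -1.7] T [ 0.026  0.028 -0.012]
time_s: 21.45
ee_pos: [452.2, -273.4, 76.1]
ee_rot: [-180.0, 0.0, -171.9]
force: [-0.7, 0.1, -0.6]
gripper_width: 39.9
t 21.45 p [ 452.2 -273.4   76.1] yaw 188.1 F [-0.7  0.1 -0.6] T [-0.047 -0.026 -0.004]
time_s: 22.35
ee_pos: [391.8, -273.3, 276.9]
ee_rot: [-179.9, 0.1, -171.9]
force: [0.4, 0.0, -0.0]
gripper_width: 40.1
```

View pics/end.png

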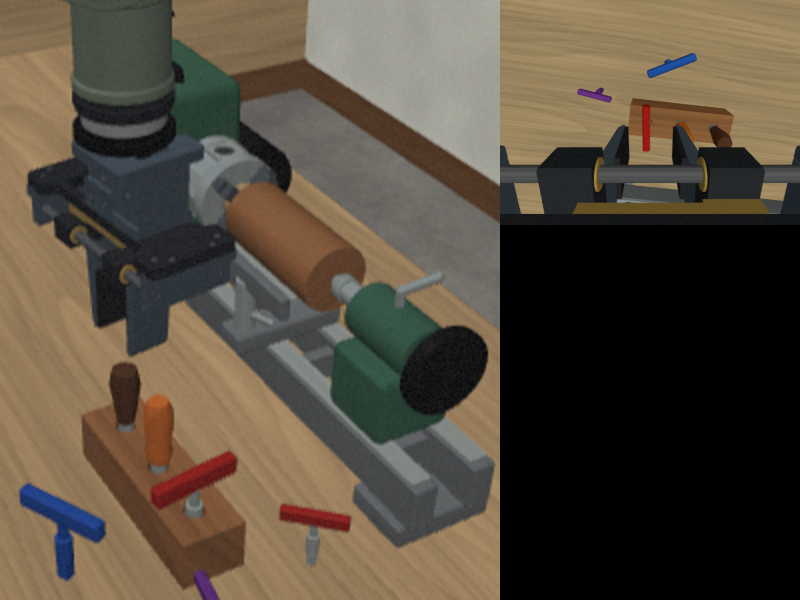

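The key stands upright in its own hole at (195,490). The awl, nut driver and look-alikes are undisturbed, the chuck socket is empty and the arm is clear. Handing in.

```bash
python3 -c "
from workcell import env;print(env.job_done())"
```

```text
the job is handed in; nothing more can be done
None
```

The job is done and handed in at about 22 s of the 67 s limit; no verdict was reported.

- **Seating:** I took the large red key from the hole nearest -y and lined it up to the socket square, seen at about 28.5°. It dropped fully home, with the floor felt at TCP z 265.1 as expected. The press on the key stayed around 4 to 7 N.
- **Tightening:** I turned it clockwise about 1.3 rad. The jaws bit about 0.65 to 0.7 rad into the turn, and I went on about 0.6 rad past that. I then backed off 0.1 rad, inside the key's play, and pulled it out.
- **Last checks:** the final picture shows the key upright in its own hole, the socket empty, and the other tools and look-alikes where they were. The gripper is clear of everything.
- **Uncertain:** tightness is only inferred. Torque readings were noisy (about ±0.04 Nm) and gave a clamp value of about 0.5, while the angle gave about 0.6. Both are inside 0.3 to 1.0.
- **Small disagreement:** the key's grip was about 1.7 mm off-centre along the bar, which I compensated for. Side forces of about 3 to 5 N were left while turning.

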